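# Find the good spring clip with a feeler gauge

## Task

The four clips of the column clip bar look alike, but only one still has the right spring. Take the feeler gauge out of its stand and slide its blade gently down into the clips, judging each by drag: slack ones let it fall through almost freely, the over-tight one will not take it without force, the good one drags lightly but distinctly. Leave the gauge standing fully home in the good clip and let go; never force it, and leave everything else on the bench where it is.

Things in the scene. Friction and masses are not known exactly. Their poses are not given: they have to be found in the camera images.
- feeler_grip (a point): Centre of the feeler gauge's grey plastic handle (loose, 110 g; its half turn is the same). Handle 28 mm (x) x 14 mm (y) x 52 mm (z, up along the gauge). Below it hangs the flat steel blade: 20 mm (x) wide, 4 mm (y) thick, 46 mm long, its last 5 mm 16 x 3 mm. The handle's underside, 26 mm below this point, is the shoulder. At first it stands blade down in the stand.
- feeler_tip (a point): Middle of the lower end of the feeler's blade, 72 mm below the handle's centre, same axes (z points up from the tip to the handle).
- stand: The fixed white plastic block (60 x 64 mm, 55 mm high) in which the feeler stands at first: the blade hangs in its top slot (about 24 x 7 mm), the shoulder rests on its top; draw it straight up. Origin at the centre of the block's underside, z up.
- clip_bar: The clip bar, fixed: aluminium, 40 mm (x) x 184 mm (y), flat top 75 mm up, on a white foot 70 x 230 x 12 mm; origin at the centre of its underside. Four slots cross it along x, 46 mm apart along y, each 8 mm wide, 55 mm deep, open at both ends, mouths bevelled to 14 mm. Which slot is good, slack (two) or over-tight differs each time and cannot be seen.
- gap_1 (a point): Mouth of the first slot (-y end of the bar): its centre, level with the bar's flat top. Axes as the bar's: x along the slot, y across it, z up. The blade goes in with its width along x. Fully home: shoulder on the bar's top, tip 46 mm below it. More than 25 N between gauge and bar counts as forcing.
- gap_2 (a point): Mouth of the second slot, likewise. In every slot a steel spring shoe sticks out of the +y side, leaving a gap of 2.5 mm to the -y wall; its sloping lead-in begins about 22 mm below the top, its narrowest part is 36 to 50 mm below. The blade meets the lead-in with its tip 22 to 38 mm down, pushes the shoe back to +y (it can go 7 mm) and slides on between shoe and wall.
- gap_3 (a point): Mouth of the third slot, likewise. Pushing the blade down past the shoe takes about 2 to 12 N more than moving it freely in the good clip, less than 1 N in the slack ones. The over-tight one stops it on the lead-in, tip 20 to 38 mm below the top, and would take more than 30 N.
- gap_4 (a point): Mouth of the fourth slot (+y end of the bar), likewise. Once released, the good clip's spring keeps the gauge pressed against the slot's -y wall with roughly 3 to 6 N.
- solvent_bottle: Bystander: amber bottle with orange cap, 64 mm across, 130 mm tall; origin at its underside.
- vial: Bystander: small glass vial with white cap, 22 mm across, 32 mm tall, standing between the bar and the stand; origin at its underside.
- wrench: Bystander: steel wrench 150 mm long, lying on the bench.
- screwdriver: Bystander: screwdriver 170 mm long, lying on the bench.
- beaker: Bystander: glass beaker 68 mm across, 85 mm tall; origin at its underside.
- fitting_box: Bystander: closed grey plastic box 80 x 110 x 30 mm; origin at its underside.
Things that resemble listed ones, but are neither listed nor needed, are in the scene too. Of the things that look like the part that bears feeler_grip, the smallest one is meant. There is more than one size of the clip_bar; the job needs the larger.

How it is judged (in metres and radians):
On the way:
1. the feeler has been drawn out of its stand: its tip is more than 70 mm above the bench (height (world z) of feeler_tip above 0.07 m), for 0.1 s.
At the end, for the whole second after the job is handed in: The feeler stands released, at rest and upright (0.15 rad) in a slot of the clip bar, tip at least 42 mm below the bar's top, within 10 mm of the slot's middle, pressed against the bar with 2.5 to 12 N by the good clip's spring (slack clips give less, the over-tight one more) (((z of feeler_tip in the frame of gap_1 below -0.042 m and x of feeler_tip in the frame of gap_1 between -0.01 and 0.01 m and y of feeler_tip in the frame of gap_1 between -0.006 and 0.006 m) or (z of feeler_tip in the frame of gap_2 below -0.042 m and x of feeler_tip in the frame of gap_2 between -0.01 and 0.01 m and y of feeler_tip in the frame of gap_2 between -0.006 and 0.006 m) or (z of feeler_tip in the frame of gap_3 below -0.042 m and x of feeler_tip in the frame of gap_3 between -0.01 and 0.01 m and y of feeler_tip in the frame of gap_3 between -0.006 and 0.006 m) or (z of feeler_tip in the frame of gap_4 below -0.042 m and x of feeler_tip in the frame of gap_4 between -0.01 and 0.01 m and y of feeler_tip in the frame of gap_4 between -0.006 and 0.006 m)) and contact force between feeler and clip_bar between 2.5 and 12 N and angle between feeler_grip's own z axis and vertical below 0.15 rad and linear speed of feeler below 0.02 m/s); the robot touches nothing.
It fails at once if the feeler is forced: more than 25 N between it and the clip bar (contact force between feeler and clip_bar above 25 N).
It fails at once if a bystander is pushed more than 25 mm (distance of any of solvent_bottle, vial, wrench, screwdriver, beaker, fitting_box from where it was at the start of the episode above 0.025 m).
It also fails if it takes over 72 s, if anything falls off the work surface, if the arm or the gripper's body presses on something with over 40 N, if the wrist force passes 120 N, or if a joint passes its speed limit or range.

## Robot

A 6-joint arm with a two-finger parallel gripper is mounted at the origin on the work surface. World frame = base frame: x ahead of the robot, y to its left, z up, the work surface at z = 0. Lengths are in m, angles in degrees, forces in N, time in s.
With the tool pointing down it reaches from about 0.4 to 0.825 m from the base axis. Payload 7 kg.
Tool frame: the origin (TCP) lies between the finger pads; the fingertips stand ctrl.nose_length ahead of it and the grasp point (between the pads) lies 2 mm behind it (ctrl.nose_length is the distance from the TCP to the fingertips, in m); z points along the fingers, y is the line along which they close (so a half turn about z gives the same grasp; the last joint's range is limited). The gripper opens to 88 mm and grips with 3 to 60 N. Pads are 19 mm wide; open, the fingers measure 130 mm over their backs; the gripper's body (78 mm by 193 mm) begins 47 mm behind the grasp point.
Start: joints at [-52.305, 20.546, 0.682, 0, -70.136, -16.507], TCP at [0.244, -0.629, 0.244] pointing down, gripper open.
Joint ranges: [-176.03, 176.03], [-82.01, 121.73], [-58.28, 71.71], [-173.87, 95.51], [-174.79, -0.11], [-173.66, 173.66]. Speed limits (degrees/s): [136.94, 136.94, 172.46, 180, 180, 180].

## Interface

Orientations are given as [roll, pitch, yaw] about the fixed x, y, z axes, in that order (R = Rz(yaw) Ry(pitch) Rx(roll)).
In Python, from plant import ctrl gives the robot as it stands.
- The arm moves only by the tool apply_moves, never from a script. Its argument "commands" is a list of rows, each a list of 3 entries, a list of its own where there are three numbers: the shift along the world's x, y, z in cm, then the turn about the world's z in rad, then the closure, from 0 (fully open) to 1 (shut). In form: [[[x, y, z], turn, jaw], ...]. A call has 1 to 20 rows; each row is the pose to reach, as a shift and turn from the pose commanded when the call began; what a row does not reach only later rows make up. A row lasts 1/12 s, in which the tool goes at most 41.7 mm and 7.16 degrees, less where a joint would pass 70% of its speed; a pose out of reach is approached as far as the arm can. A call with a gripper value outside its range is refused whole. The fingers move at their own pace and stop on an object; the grip force is fixed at half the most. Time passes only in rows, so rows that repeat a pose let the fingers close. It gives the time, the measured TCP pose, the force, the opening and the grip force at its end, in the units of the state.
- ctrl.get_obs(): the state, without advancing time (a new reading comes with each control period).
- ctrl.snapshot(name): name is "scene" or "side" or "wrist"; returns a dict with "img" (400x640x3 uint8, red, green, blue), "fx", "fy", "cx", "cy" (pixels), "T" (4x4, takes a point from camera to world coordinates). Camera axes: x right, y up, looking along -z (the intrinsics and any distortion apply to the point x, -y, -z); pixel columns grow to the right and rows downward; lengths in m; the calibration is good to about 2 mm. A picture is of the moment at which its call begins. There is no depth.
- ctrl.close_job(): hands the job in; it is judged then, once.
Trained networks look in a picture, given as the dict that the camera call returned (one of the last four; its "shot" number tells which), for a name from the list of things; names that differ only in an ending like _2 or _b are one class to them, and where a whole thing is asked for, a point or a joint stands for the part that bears it (a point fixed in the world has none). Each returns a list of dicts, best first, with "score" (0 to 1); they miss things now and then, are a little off and sometimes report something else, mostly with a low value. They report only what shows in the picture. A call takes as long as a camera call. They do not tell look-alikes from the thing itself.
- ctrl.search_frame(picture, target): "at" ([column, row] in pixels, amid what is visible of it).
- ctrl.spot_point(picture, target): "at" ([column, row] in pixels: a listed point, or the origin of a listed thing).
The state is a dict: "clock": time; "joint_pos": joint angles; "qvel": joint speeds; "tau": joint torques, N m; "tool_pos": TCP position; "orientation": TCP orientation; "force": force on the tool from outside, world axes, zero at the start; "moment": the same for the moment, N m; "opening": finger opening in m; "gripper_force": force on a finger pad.
Only numpy, scipy, OpenCV 4.12 (cv2) and the standard library are available. Lean on these libraries where they do the work, as an engineer would, in place of code of your own. Each camera call takes 0.05 s, during which the arm holds its last target. There are 200 camera calls.

## Working session

There is one attempt and no reset: what is moved stays moved. The work goes in short steps, Python scripts to look and compute and a tool call to move; the robot and the scene stay as the last step left them, time stands still between calls to the robot, and variables do not carry over. Pictures are saved under pics/ and viewed, at most 10 in all, crops included, and the job is handed in when it is done.

Besides the shell and the picture viewer there is one more tool, called after "Call:" as name([rows], argument=value, ...), one row to a line, values as JSON. apply_moves: Moves the arm, as the interface text tells. Its arguments: {"type":"object","properties":{"commands":{"type":"array"}},"required":["commands"]}

```bash
mkdir -p pics
cat > h.py <<'E'
import numpy as np, cv2
from plant import ctrl
def ray(p,uv):
    d=np.array([(uv[0]-p["cx"])/p["fx"],-(uv[1]-p["cy"])/p["fy"],-1.0])
    T=np.array(p["T"]); return T[:3,3],T[:3,:3]@d
def atz(p,uv,z):
    o,d=ray(p,uv); return o+d*(z-o[2])/d[2]
def proj(p,X):
    T=np.array(p["T"]); c=T[:3,:3].T@(np.array(X)-T[:3,3])
    return [p["cx"]+p["fx"]*c[0]/-c[2], p["cy"]-p["fy"]*c[1]/-c[2]]
def tri(obs):
    A=np.zeros((3,3));b=np.zeros(3)
    for p,uv in obs:
        o,d=ray(p,uv); d=d/np.linalg.norm(d); M=np.eye(3)-np.outer(d,d); A+=M;b+=M@o
    return np.linalg.solve(A,b)
def save(p,n): cv2.imwrite(f"pics/{n}.png",cv2.cvtColor(p["img"],cv2.COLOR_RGB2BGR))
np.set_printoptions(precision=4,suppress=True)
E
python3 - <<'E'
from h import *
print({k:v for k,v in ctrl.get_obs().items() if k in("clock","force","tool_pos","orientation","opening")},ctrl.nose_length)
P={n:ctrl.snapshot(n) for n in("scene","side")}
print({k:v for k,v in P["scene"].items() if k not in("img","T")})
for n,p in P.items():
    save(p,n)
    print(n,np.array(p["T"])[:3,3])
    for t,z in(("feeler_grip",.081),("stand",0),("gap_1",.075),("gap_2",.075),("gap_3",.075),("gap_4",.075),("clip_bar",0),("vial",0),("solvent_bottle",0),("beaker",0)):
        for r in ctrl.spot_point(p,t)[:4]: print(t,np.round(r["at"]),round(r["score"],2),atz(p,r["at"],z))
E
```

```text
{'clock': 0.0, 'tool_pos': array([ 0.2437, -0.629 ,  0.2426]), 'orientation': array([ 179.9069,   -0.0074, -158.8225]), 'force': array([ 0.2174, -0.2898, -0.1079]), 'opening': 0.08766487323207259} 0.017
{'fx': 498.60950553992524, 'fy': 498.60950553992524, 'cx': 319.6185300238038, 'cy': 201.27128546806176, 'shot': 1}
scene [1.4681 0.1379 1.1081]
feeler_grip [415. 212.] 0.72 [0.6184 0.263  0.081 ]
feeler_grip [449. 188.] 0.64 [0.5185 0.3534 0.081 ]
feeler_grip [412. 189.] 0.45 [0.5371 0.2536 0.081 ]
stand [413. 208.] 0.95 [0.5368 0.266  0.    ]
gap_1 [281. 218.] 0.95 [ 0.6812 -0.0863  0.075 ]
gap_1 [293. 215.] 0.94 [ 0.6671 -0.0568  0.075 ]
gap_1 [277. 166.] 0.9 [ 0.4969 -0.1325  0.075 ]
gap_1 [296. 165.] 0.77 [ 0.4843 -0.0807  0.075 ]
gap_2 [281. 218.] 0.95 [ 0.6812 -0.0863  0.075 ]
gap_2 [293. 215.] 0.94 [ 0.6671 -0.0568  0.075 ]
gap_2 [277. 166.] 0.9 [ 0.4969 -0.1325  0.075 ]
gap_2 [296. 165.] 0.77 [ 0.4843 -0.0807  0.075 ]
gap_3 [281. 218.] 0.95 [ 0.6812 -0.0863  0.075 ]
gap_3 [293. 215.] 0.94 [ 0.6671 -0.0568  0.075 ]
gap_3 [277. 166.] 0.9 [ 0.4969 -0.1325  0.075 ]
gap_3 [296. 165
[... 1195 characters left out ...]
0.075 ]
gap_3 [370. 197.] 0.83 [ 0.5049 -0.0886  0.075 ]
gap_3 [320. 184.] 0.69 [ 0.6508 -0.085   0.075 ]
gap_3 [319. 189.] 0.68 [ 0.6436 -0.0578  0.075 ]
gap_4 [326. 177.] 0.96 [ 0.65   -0.1236  0.075 ]
gap_4 [370. 197.] 0.83 [ 0.5049 -0.0886  0.075 ]
gap_4 [320. 184.] 0.69 [ 0.6508 -0.085   0.075 ]
gap_4 [319. 189.] 0.68 [ 0.6436 -0.0578  0.075 ]
clip_bar [375. 206.] 0.82 [ 0.5052 -0.1522 -0.    ]
clip_bar [321. 200.] 0.68 [ 0.6586 -0.1075  0.    ]
clip_bar [383. 171.] 0.16 [ 0.5481 -0.3384  0.    ]
vial [331. 258.] 0.58 [0.5313 0.1021 0.    ]
solvent_bottle [271. 218.] 0.81 [0.7478 0.0322 0.    ]
beaker [306. 362.] 0.73 [0.4513 0.4025 0.    ]
beaker [298. 273.] 0.65 [0.5808 0.1878 0.    ]
```

```bash
python3 -c "
import cv2,numpy as np
a=cv2.imread('pics/scene.png');b=cv2.imread('pics/side.png')
cv2.imwrite('pics/both.png',cv2.resize(np.vstack([a,b]),(480,600)))"
```

```text
(no output)
```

View pics/scene.png

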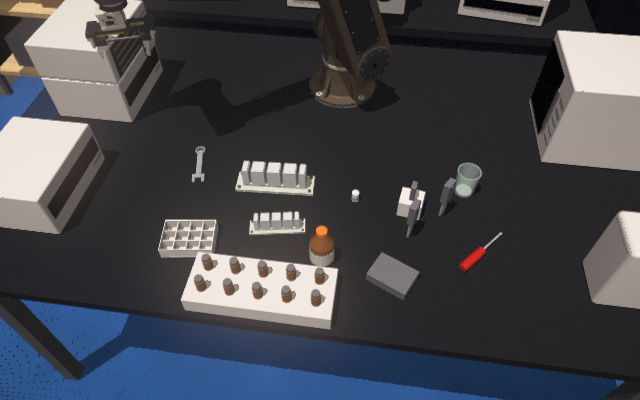

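View pics/side.png

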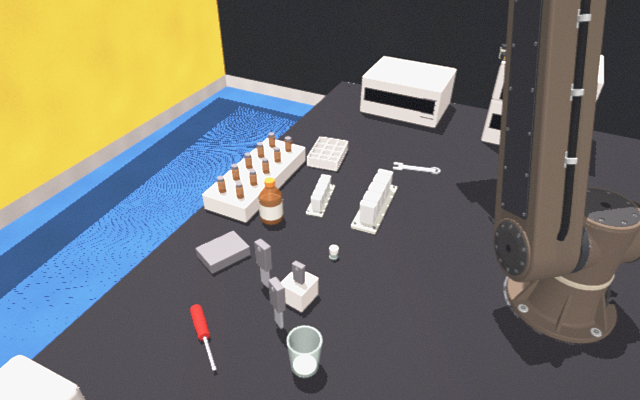

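The scene shows three grey gauges at (412,189), (415,212) and (449,188). The first stands in the white stand at (411,203). The larger clip bar is at (275,178) and the smaller at (277,222). I'll take the gauge in the stand, pending a crop and triangulation.

Run:
```python
from h import *
s=ctrl.snapshot("scene");d=ctrl.snapshot("side")
for n,a,b in(("in stand",(412,189),(298,270)),("A",(415,212),(266,254)),("B",(449,188),(277,292)),("clipbar base",(275,185),(375,206)),("vial",(352,200),(331,258))):
    print(n,tri([(s,a),(d,b)]))
A=cv2.resize(s["img"][160:250,380:480],None,fx=4,fy=4,interpolation=cv2.INTER_CUBIC)
C=cv2.resize(s["img"][150:240,225:325],None,fx=4,fy=4,interpolation=cv2.INTER_CUBIC)
B=cv2.resize(d["img"][225:335,240:340],None,fx=2,fy=2,interpolation=cv2.INTER_CUBIC)
D=cv2.resize(d["img"][160:235,300:410],None,fx=2.9,fy=2.9,interpolation=cv2.INTER_CUBIC)
im=np.zeros((600,800,3),np.uint8);im[:360,:400]=A;im[:360,400:]=C;im[360:580,:200]=B
im[360:360+D.shape[0],400:400+D.shape[1]]=D
save({"img":im},"crop")
```

```text
in stand [0.5441 0.2525 0.0876]
A [0.6284 0.2567 0.0992]
B [0.5442 0.3467 0.1085]
clipbar base [ 0.5049 -0.1445  0.0028]
vial [ 0.5309  0.0932 -0.0049]
```

View pics/crop.png

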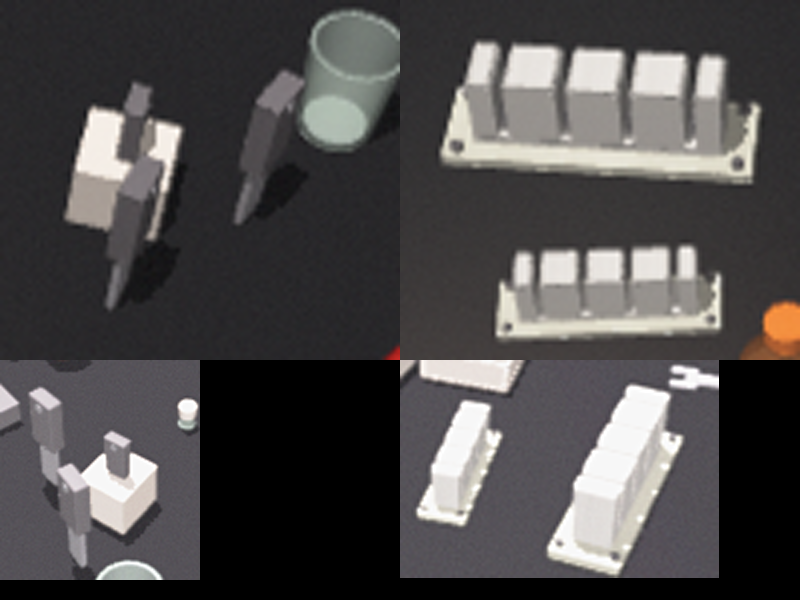

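Call:
apply_moves([
  [[26, 48, 3], 0, 0.4],
  [[26, 48, 3], 0, 0.4],
  [[26, 48, 3], 0, 0.4],
  [[26, 48, 3], 0, 0.4],
  [[26, 48, 3], 0, 0.4],
  [[26, 48, 3], 0, 0.4],
  [[26, 48, 3], 0, 0.4],
  [[26, 48, 3], 0, 0.4],
  [[26, 48, 3], 0, 0.4],
  [[26, 48, 3], 0, 0.4],
  [[26, 48, 3], 0, 0.4],
  [[26, 48, 3], 0, 0.4],
  [[26, 48, 3], 0, 0.4],
  [[26, 48, 3], 0, 0.4],
  [[26, 48, 3], 0, 0.4],
  [[26, 48, 3], 0, 0.4],
  [[26, 48, 3], 0, 0.4],
  [[26, 48, 3], 0, 0.4],
])

```text
clock: 2.7
tool_pos: [0.5033, -0.1504, 0.2735]
orientation: [180.0, -0.0, -158.9]
force: [-0.2, -0.9, -0.3]
opening: 0.0524
gripper_force: 0.0
```

The crop shows the small gauge in its stand, with two larger decoy gauges balancing on their tips nearby. The larger bar is the upper one. Next is a wrist view of the bar.

Run:
```python
from h import *
p=ctrl.snapshot("wrist");save(p,"w1")
import pickle;pickle.dump(p,open("w1.pkl","wb"))
for r in ctrl.spot_point(p,"gap_1")[:8]: print(np.round(r["at"],1),round(r["score"],2),atz(p,r["at"],.075))
for r in ctrl.spot_point(p,"clip_bar")[:3]: print(np.round(r["at"],1),round(r["score"],2),atz(p,r["at"],0))
```

```text
[387.6 198.2] 0.93 [ 0.5011 -0.0755  0.075 ]
[292.  302.9] 0.85 [ 0.6496 -0.1246  0.075 ]
[306.1 172.2] 0.84 [ 0.5056 -0.162   0.075 ]
[321.1 306.2] 0.78 [ 0.6419 -0.093   0.075 ]
[256.4 154.5] 0.73 [ 0.5065 -0.2135  0.075 ]
[262. 297.] 0.73 [ 0.6545 -0.158   0.075 ]
[343.5 308.3] 0.7 [ 0.6354 -0.0687  0.075 ]
[347.8 186.7] 0.57 [ 0.5045 -0.1177  0.075 ]
[306.9 278.8] 0.93 [ 0.656  -0.1067  0.    ]
[323.3 161.4] 0.91 [ 0.5017 -0.1437  0.    ]
```

View pics/w1.png

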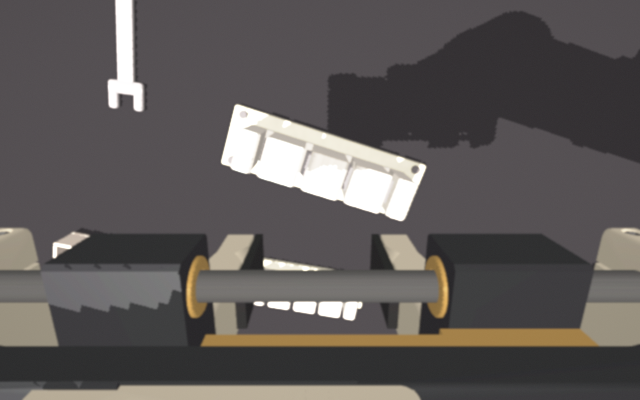

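Call:
apply_moves([
  [[4, 32, 3], 0, 0.4],
  [[4, 32, 3], 0, 0.4],
  [[4, 32, 3], 0, 0.4],
  [[4, 32, 3], 0, 0.4],
  [[4, 32, 3], 0, 0.4],
  [[4, 32, 3], 0, 0.4],
  [[4, 32, 3], 0, 0.4],
  [[4, 32, 3], 0, 0.4],
  [[4, 32, 3], 0, 0.4],
  [[4, 32, 3], 0, 0.4],
  [[4, 32, 3], 0, 0.4],
  [[4, 32, 3], 0, 0.4],
])

```text
clock: 3.85
tool_pos: [0.5438, 0.1695, 0.3035]
orientation: [-180.0, -0.0, -158.9]
force: [-0.1, -0.6, -0.4]
opening: 0.0525
gripper_force: 0.0
```

Run:
```python
from h import *
p=ctrl.snapshot("wrist");save(p,"w2")
import pickle;pickle.dump(p,open("w2.pkl","wb"))
print(ctrl.get_obs()["tool_pos"],np.array(p["T"]))
for r in ctrl.spot_point(p,"feeler_grip")[:4]: print(np.round(r["at"],1),round(r["score"],2),atz(p,r["at"],.081))
for r in ctrl.spot_point(p,"stand")[:2]: print(np.round(r["at"],1),round(r["score"],2),atz(p,r["at"],0))
```

```text
[0.5439 0.1694 0.3036] [[-0.3597 -0.8972 -0.2563  0.4741]
 [ 0.9331 -0.346  -0.0984  0.1416]
 [-0.0003 -0.2746  0.9616  0.4444]
 [ 0.      0.      0.      1.    ]]
[391.1 197.2] 0.67 [0.5439 0.2547 0.081 ]
[423.7 139.8] 0.66 [0.4753 0.2605 0.081 ]
[290.3 184. ] 0.64 [0.5693 0.1478 0.081 ]
[382.6 178.1] 0.71 [0.5398 0.2588 0.    ]
```

View pics/w2.png

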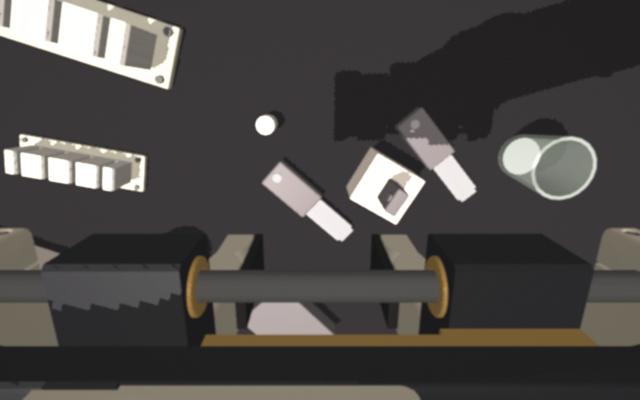

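The wrist image shows the stand with its gauge at (390,195). The two decoys now look as if they lie flat, at (305,200) and (435,150). I'll check this with the scene camera.

Run:
```python
from h import *
import pickle
s=ctrl.snapshot("scene")
w=pickle.load(open("w2.pkl","rb"));w1=pickle.load(open("w1.pkl","rb"))
for uv in((290,184),(280,172),(345,228),(418,120),(465,190)): print("decoy flat",uv,atz(w,uv,.01))
A=cv2.resize(s["img"][150:250,350:490],None,fx=4,fy=4,interpolation=cv2.INTER_CUBIC)[:, :400]
B=cv2.resize(w["img"][130:240,330:450],None,fx=3.3,fy=3.6,interpolation=cv2.INTER_CUBIC)[:400,:400]
C=cv2.resize(w1["img"][95:225,210:435],None,fx=1.5,fy=1.5,interpolation=cv2.INTER_CUBIC)
im=np.zeros((600,800,3),np.uint8);im[:A.shape[0],:400]=A;im[:B.shape[0],400:400+B.shape[1]]=B;im[400:400+C.shape[0],:C.shape[1]]=C
save({"img":im},"crop2")
# bar fit from 4 slot points
P=np.array([[.5065,-.2135],[.5056,-.162],[.5045,-.1177],[.5011,-.0755]])
print(P.mean(0),np.polyfit([-69,-23,23,69],P,1)*1000)
for a in((253,139),(262,143)):pass
```

```text
decoy flat (290, 184) [0.5881 0.1486 0.01  ]
decoy flat (280, 172) [0.5779 0.1314 0.01  ]
decoy flat (345, 228) [0.6185 0.2373 0.01  ]
decoy flat (418, 120) [0.4564 0.2668 0.01  ]
decoy flat (465, 190) [0.5145 0.3616 0.01  ]
[ 0.5044 -0.1422] [[  -0.0376    0.9963]
 [ 504.425  -142.175 ]]
```

View pics/crop2.png

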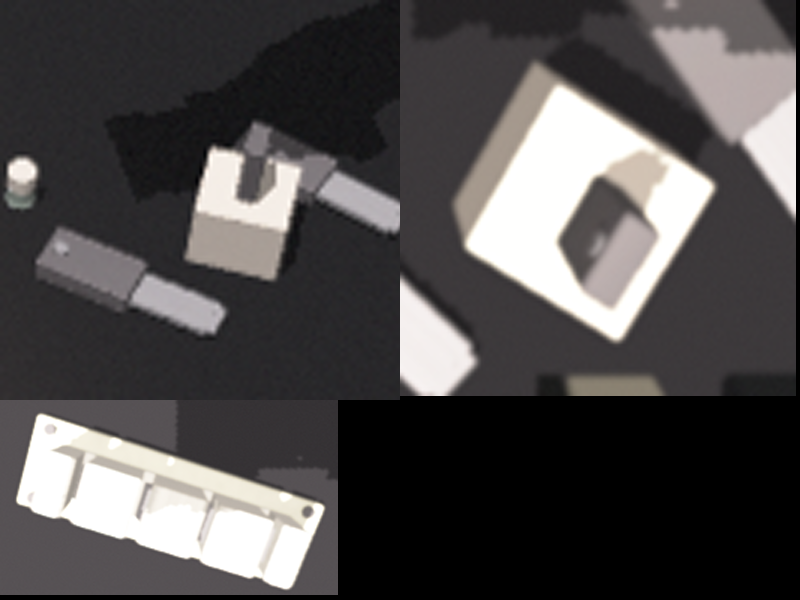

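Run:
```python
from h import *
import pickle
w=pickle.load(open("w2.pkl","rb"))
f=lambda c:((c[0]-400)/3.3+330,c[1]/3.6+130)
H=np.array([atz(w,f(c),.107) for c in((630,215),(655,235),(612,305),(585,285))])
S=np.array([atz(w,f(c),.055) for c in((560,85),(715,185),(618,340),(467,245))])
for Q in(H,S):
    print(Q.mean(0))
    for i in range(4):
        e=Q[(i+1)%4]-Q[i];print(np.linalg.norm(e),np.degrees(np.arctan2(e[1],e[0])))
```

```text
[0.5418 0.2542 0.107 ]
0.009854639221133799 75.20250513290631
0.023787952476905117 -8.740561796320588
0.010526548924810891 -103.42344066725036
0.023978367319451015 169.60620760099286
[0.5424 0.2554 0.055 ]
0.06397137622306116 81.05174340688014
0.06073558960345487 -8.966077387299386
0.06413320717092769 -99.5284481836275
0.06008643062650455 170.88255035689508
```

Call:
apply_moves([
  [[-0.15, 8.5, -5], -0.53, 0.4],
  [[-0.15, 8.5, -5], -0.53, 0.4],
  [[-0.15, 8.5, -10], -0.53, 0.4],
  [[-0.15, 8.5, -14], -0.53, 0.4],
  [[-0.15, 8.5, -15], -0.53, 0.4],
  [[-0.15, 8.5, -16], -0.53, 0.4],
  [[-0.15, 8.5, -17], -0.53, 0.4],
  [[-0.15, 8.5, -18], -0.53, 0.4],
  [[-0.15, 8.5, -19], -0.53, 0.4],
  [[-0.15, 8.5, -20], -0.53, 0.4],
  [[-0.15, 8.5, -21], -0.53, 0.4],
  [[-0.15, 8.5, -22.1], -0.53, 0.4],
  [[-0.15, 8.5, -22.1], -0.53, 0.4],
  [[-0.15, 8.5, -22.1], -0.53, 0.4],
])

```text
clock: 5.22
tool_pos: [0.5422, 0.2554, 0.082]
orientation: [-179.9, -0.0, 170.8]
force: [-0.2, 0.2, -1.0]
opening: 0.0525
gripper_force: 0.0
```

Call:
apply_moves([
  [[0, 0, 0], 0, 0.7],
  [[0, 0, 0], 0, 0.75],
  [[0, 0, 0], 0, 0.8],
  [[0, 0, 0], 0, 0.85],
  [[0, 0, 0], 0, 1],
  [[0, 0, 0], 0, 1],
  [[0, 0, 0], 0, 1],
  [[0, 0, 0], 0, 1],
])

```text
clock: 5.88
tool_pos: [0.5425, 0.2557, 0.0827]
orientation: [180.0, 0.0, 170.8]
force: [-1.1, -0.0, 1.9]
opening: 0.0136
gripper_force: 30.0
```

Call:
apply_moves([
  [[0, 0, 1], 0, 1],
  [[0, 0, 3], 0, 1],
  [[0, 0, 5], 0, 1],
  [[0, 0, 7], 0, 1],
  [[0, 0, 10], 0, 1],
  [[0, 0, 13], 0, 1],
  [[0, 0, 16], 0, 1],
  [[0, 0, 18], 0, 1],
  [[0, 0, 18], 0, 1],
  [[0, 0, 18], 0, 1],
])

```text
clock: 6.72
tool_pos: [0.5426, 0.2559, 0.2643]
orientation: [179.9, 0.1, 170.8]
force: [0.3, 0.8, -2.8]
opening: 0.0138
gripper_force: 30.0
```

Call:
apply_moves([
  [[-4, -38, 0], 0.197, 1],
  [[-4, -38, 0], 0.197, 1],
  [[-4, -38, 0], 0.197, 1],
  [[-4, -38, 0], 0.197, 1],
  [[-4, -38, 0], 0.197, 1],
  [[-4, -38, 0], 0.197, 1],
  [[-4, -38, 0], 0.197, 1],
  [[-4, -38, 0], 0.197, 1],
  [[-4, -38, 0], 0.197, 1],
  [[-4, -38, 0], 0.197, 1],
  [[-4, -38, 0], 0.197, 1],
  [[-4, -38, 0], 0.197, 1],
  [[-4, -38, 0], 0.197, 1],
])

```text
clock: 7.8
tool_pos: [0.5021, -0.1239, 0.2618]
orientation: [180.0, -0.1, -177.9]
force: [-0.2, 0.1, -1.8]
opening: 0.0135
gripper_force: 30.0
```

Run:
```python
from h import *
import pickle
from scipy.optimize import least_squares
print(ctrl.get_obs()["tool_pos"],ctrl.get_obs()["orientation"],ctrl.get_obs()["force"],ctrl.get_obs()["opening"])
w3=ctrl.snapshot("wrist");s=ctrl.snapshot("scene");d=ctrl.snapshot("side")
w1=pickle.load(open("w1.pkl","rb"))
pickle.dump((w3,s,d),open("m.pkl","wb"))
def gm(x,i): # gap i 0..3
    c,sn=np.cos(x[2]),np.sin(x[2]); y=(-69+46*i)/1000
    return [x[0]-sn*y,x[1]+c*y,.075]
obs=[]
for n,p in(("w1",w1),("w3",w3),("s",s),("d",d)):
    try: R=ctrl.spot_point(p,"gap_1")
    except Exception as e: print(n,e); R=[]
    if n=="w1": R=[dict(at=a,score=1) for a in((387.6,198.2),(306.1,172.2),(256.4,154.5),(347.8,186.7))]
    for r in R:
        if r["score"]<.25: continue
        X=atz(p,r["at"],.075)
        k=min(range(4),key=lambda i:np.hypot(*(np.array(gm((.5044,-.1422,.038),i))-X)[:2]))
        e=np.array(gm((.5044,-.1422,.038),k))-X
        print(n,np.round(r["at"],1),round(r["score"],2),X,k,e[:2]*1000)
        if np.hypot(*e[:2])<.022: obs.append((n,p,r["at"],k))
f=lambda x:np.concatenate([(atz(p,a,.075)-gm(x,k))[:2]*1000 for n,p,a,k in obs])
q=least_squares(f,(.5044,-.1422,.038),loss="soft_l1",f_scale=3,x_scale=(.01,.01,.01));print(q.x,np.degrees(q.x[2]));print(np.round(f(q.x).reshape(-1,2),1))
# overlay
def box(p,im,x,lx,ly,z0,z1,col,k):
    c,sn=np.cos(x[2]),np.sin(x[2])
    for z in(z0,z1):
        pts=np.array([proj(p,[x[0]+c*a-sn*b,x[1]+sn*a+c*b,z]) for a,b in((lx,ly),(lx,-ly),(-lx,-ly),(-lx,ly))])
        cv2.polylines(im,[np.int32(pts*k)],True,col,1)
def ov(p,x,r,k):
    im=cv2.resize(p["img"],None,fx=k,fy=k,interpolation=cv2.INTER_CUBIC)
    box(p,im,x,.035,.115,0.0,.012,(255,0,0),k);box(p,im,x,.02,.092,.075,.075,(0,0,255),k)
    for i in range(4): cv2.circle(im,tuple(int(v*k) for v in proj(p,gm(x,i))),2,(0,160,0),-1)
    return im[r[1]*k:r[3]*k,r[0]*k:r[2]*k]
im=np.zeros((600,800,3),np.uint8)
for p,r,k,o in((w1,(205,85,435,230),3,(0,0)),(s,(225,145,325,205),4,(0,435)),(d,(340,160,410,235),4,(400,435))):
    a=ov(p,q.x,r,k);h=min(a.shape[0],600-o[1]);wd=min(a.shape[1],800-o[0]);im[o[1]:o[1]+h,o[0]:o[0]+wd]=a[:h,:wd]
save({"img":im},"ov");save(w3,"w3")
```

```text
[ 0.5021 -0.1239  0.2618] [ 179.9853   -0.0801 -177.8941] [-0.2349  0.0812 -1.7976] 0.013491706569868877
w1 only the last four pictures can be asked about
w1 [387.6 198.2] 1 [ 0.5011 -0.0755  0.075 ] 3 [0.6988 2.2299]
w1 [306.1 172.2] 1 [ 0.5056 -0.162   0.075 ] 1 [-0.3157 -3.2171]
w1 [256.4 154.5] 1 [ 0.5065 -0.2135  0.075 ] 0 [0.5006 2.3851]
w1 [347.8 186.7] 1 [ 0.5045 -0.1177  0.075 ] 2 [-0.9251 -1.5207]
w3 [322.2 178. ] 0.83 [ 0.5032 -0.1199  0.075 ] 2 [0.3082 0.6805]
w3 [370.2 174.5] 0.72 [ 0.4981 -0.074   0.075 ] 3 [3.6618 0.766 ]
w3 [228.9 178.7] 0.71 [ 0.5071 -0.2096  0.075 ] 0 [-0.1276 -1.5269]
w3 [274.8 176.8] 0.6 [ 0.5037 -0.1655  0.075 ] 1 [1.5933 0.2904]
s [262.5 218.1] 0.97 [ 0.6892 -0.1335  0.075 ] 2 [-185.7107   14.3201]
s [297.2 168.3] 0.8 [ 0.4979 -0.0745  0.075 ] 3 [3.8678 1.2017]
s [297.1 210.9] 0.78 [ 0.6525 -0.0475  0.075 ] 3 [-150.6729  -25.7025]
s [276.7 170.2] 0.73 [ 0.5135 -0.1311  0.075 ] 2 [-9.9512 11.9315]
s [279.  217.2] 0.73 [ 0.6802 -0.0911  0.075 ] 2 [-176.6464  -28.1178]
s [266.1 168.1] 0.72 [ 0.5096 -0.1629  0.075 ] 1 [-4.3065 -2.2664]
s [248.4 169.
[... 258 characters left out ...]
8728]
d [382.4 181.4] 0.84 [ 0.4983 -0.1737  0.075 ] 1 [6.9965 8.5024]
d [319.3 194.8] 0.84 [ 0.6308 -0.0354  0.075 ] 3 [-129.0205  -37.8452]
d [375.7 192.6] 0.78 [ 0.4966 -0.114   0.075 ] 2 [ 6.922  -5.2459]
d [325.8 174.7] 0.67 [ 0.6564 -0.1325  0.075 ] 2 [-152.8617   13.2947]
d [369.3 199.6] 0.66 [ 0.501  -0.0759  0.075 ] 3 [0.8254 2.6647]
d [318.5 187.1] 0.66 [ 0.6484 -0.0671  0.075 ] 3 [-146.6611   -6.1043]
[ 0.5044 -0.1431  0.0689] 3.945602404262457
[[  1.4  -1.2]
 [ -0.4   4.1]
 [ -2.6  -1.6]
 [  1.6   2.5]
 [  0.4   0.3]
 [ -1.5   0.3]
 [ -2.    2.3]
 [ -2.3   0.6]
 [ -1.7  -0.2]
 [ 10.7 -11. ]
 [  3.6   3.1]
 [ 11.8  -0.3]
 [  2.4  -2.7]
 [ -7.7  -7.6]
 [ -6.2   6.2]
 [  1.3  -1.6]]
```

View pics/ov.png

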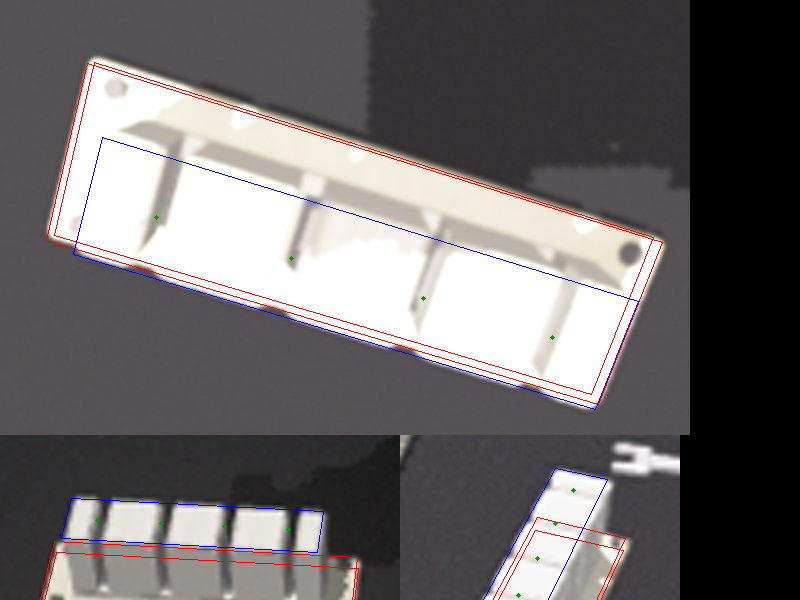

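The overlay matches the larger bar's outline in all three views, so the pose is good to about 1.5 mm. I'll lower into gap 3 to just above the shoe and feel for the walls.

Call:
apply_moves([
  [[0.07, 0.42, -3], 0.03, 1],
  [[0.07, 0.42, -6], 0.03, 1],
  [[0.07, 0.42, -8.5], 0.03, 1],
  [[0.07, 0.42, -10], 0.03, 1],
  [[0.07, 0.42, -10.2], 0.03, 1],
  [[0.07, 0.42, -10.2], 0.03, 1],
  [[0.07, 0.42, -10.2], 0.03, 1],
  [[0.07, 0.42, -10.2], 0.03, 1],
])

```text
clock: 8.77
tool_pos: [0.5042, -0.12, 0.162]
orientation: [-180.0, 0.1, -176.1]
force: [-0.6, 0.7, -1.3]
opening: 0.0138
gripper_force: 30.0
```

Call:
apply_moves([
  [[0, 0, -0.3], 0, 1],
  [[0, 0, -0.6], 0, 1],
  [[0, 0, -0.9], 0, 1],
  [[0, 0, -1.2], 0, 1],
  [[0, 0, -1.5], 0, 1],
  [[0, 0, -1.5], 0, 1],
  [[0, 0, -1.5], 0, 1],
])

```text
clock: 9.35
tool_pos: [0.503, -0.1202, 0.1453]
orientation: [-180.0, -0.0, -176.2]
force: [-0.3, 0.0, -0.5]
opening: 0.0141
gripper_force: 30.0
```

Call:
apply_moves([
  [[0, 0, -0.2], 0, 1],
  [[0, 0, -0.4], 0, 1],
  [[0, 0, -0.6], 0, 1],
  [[0, 0, -0.8], 0, 1],
  [[0, 0, -1.0], 0, 1],
  [[0, 0, -1.2], 0, 1],
  [[0, 0, -1.2], 0, 1],
  [[0, 0, -1.2], 0, 1],
  [[0, 0, -1.2], 0, 1],
])

```text
clock: 10.1
tool_pos: [0.5032, -0.1202, 0.1336]
orientation: [-180.0, 0.0, -176.2]
force: [0.0, 0.1, -0.4]
opening: 0.0137
gripper_force: 30.0
```

Call:
apply_moves([
  [[0, -0.05, 0], 0, 1],
  [[0, -0.1, 0], 0, 1],
  [[0, -0.1, 0], 0, 1],
  [[0, -0.1, 0], 0, 1],
  [[0, -0.1, 0], 0, 1],
])

```text
clock: 10.52
tool_pos: [0.5033, -0.121, 0.1336]
orientation: [180.0, 0.0, -176.2]
force: [-0.3, 1.5, -1.3]
opening: 0.014
gripper_force: 30.0
```

Call:
apply_moves([
  [[0, -0.05, 0], 0, 1],
  [[0, -0.05, 0], 0, 1],
  [[0, -0.05, 0], 0, 1],
  [[0, -0.05, 0], 0, 1],
])

```text
clock: 10.85
tool_pos: [0.5033, -0.1211, 0.1336]
orientation: [180.0, 0.0, -176.2]
force: [-0.4, 5.3, -0.4]
opening: 0.0136
gripper_force: 30.0
```

Run:
```python
from h import *
o=ctrl.get_obs();print(o["force"],o["moment"],o["tool_pos"])
```

```text
[-0.3899  5.3459 -0.4017] [ 2.2367  0.1691 -0.0242] [ 0.5033 -0.1211  0.1336]
```

Call:
apply_moves([
  [[0, 0.05, 0], 0, 1],
  [[0, 0.05, -0.2], 0, 1],
  [[0, 0.05, -0.4], 0, 1],
  [[0, 0.05, -0.6], 0, 1],
  [[0, 0.05, -0.8], 0, 1],
  [[0, 0.05, -0.95], 0, 1],
  [[0, 0.05, -1.1], 0, 1],
  [[0, 0.05, -1.1], 0, 1],
  [[0, 0.05, -1.1], 0, 1],
  [[0, 0.05, -1.1], 0, 1],
])

```text
clock: 11.68
tool_pos: [0.5031, -0.121, 0.1222]
orientation: [180.0, -0.0, -176.2]
force: [1.9, 4.7, -2.6]
opening: 0.0142
gripper_force: 30.0
```

Call:
apply_moves([
  [[0, 0, -0.1], 0, 1],
  [[0, 0, -0.2], 0, 1],
  [[0, 0, -0.2], 0, 1],
  [[0, 0, -0.2], 0, 1],
])

```text
clock: 12.02
tool_pos: [0.5032, -0.121, 0.1206]
orientation: [180.0, 0.0, -176.2]
force: [0.2, 5.3, -1.0]
opening: 0.0142
gripper_force: 30.0
```

Call:
apply_moves([
  [[0, 0.08, 0], 0, 1],
  [[0, 0.08, 0], 0, 1],
  [[0, 0.08, 0], 0, 1],
  [[0, 0.08, 0], 0, 1],
])

```text
clock: 12.35
tool_pos: [0.5029, -0.1207, 0.1205]
orientation: [-180.0, -0.0, -176.2]
force: [1.1, 0.0, -0.4]
opening: 0.0137
gripper_force: 30.0
```

Call:
apply_moves([
  [[0, 0, -0.1], 0, 1],
  [[0, 0, -0.2], 0, 1],
  [[0, 0, -0.2], 0, 1],
  [[0, 0, -0.2], 0, 1],
])

```text
clock: 12.68
tool_pos: [0.5029, -0.1205, 0.1184]
orientation: [-180.0, -0.0, -176.2]
force: [-0.2, 0.5, -0.8]
opening: 0.0137
gripper_force: 30.0
```

Call:
apply_moves([
  [[0, 0, -0.1], 0, 1],
  [[0, 0, -0.2], 0, 1],
  [[0, 0, -0.2], 0, 1],
  [[0, 0, -0.2], 0, 1],
])

```text
clock: 13.02
tool_pos: [0.5031, -0.1204, 0.1165]
orientation: [-180.0, -0.0, -176.2]
force: [0.3, 0.0, -1.6]
opening: 0.0142
gripper_force: 30.0
```

Call:
apply_moves([
  [[0, 0, -0.08], 0, 1],
  [[0, 0, -0.15], 0, 1],
  [[0, 0, -0.15], 0, 1],
  [[0, 0, -0.15], 0, 1],
])

```text
clock: 13.35
tool_pos: [0.5033, -0.1205, 0.1152]
orientation: [-180.0, 0.0, -176.2]
force: [0.1, -1.5, 0.4]
opening: 0.0139
gripper_force: 30.0
```

Tip is about 33.5 mm down. I'll continue in small steps.

Call:
apply_moves([
  [[0, 0, -0.08], 0, 1],
  [[0, 0, -0.15], 0, 1],
  [[0, 0, -0.15], 0, 1],
  [[0, 0, -0.15], 0, 1],
])

```text
clock: 13.68
tool_pos: [0.5034, -0.1205, 0.1138]
orientation: [-180.0, 0.0, -176.2]
force: [1.0, -3.5, 2.3]
opening: 0.0139
gripper_force: 30.0
```

Call:
apply_moves([
  [[0, 0, -0.05], 0, 1],
  [[0, 0, -0.1], 0, 1],
  [[0, 0, -0.1], 0, 1],
  [[0, 0, -0.1], 0, 1],
])

```text
clock: 14.02
tool_pos: [0.5033, -0.1204, 0.1126]
orientation: [-180.0, 0.0, -176.2]
force: [0.4, -3.6, 3.0]
opening: 0.0136
gripper_force: 30.0
```

Call:
apply_moves([
  [[0, 0, -0.08], 0, 1],
  [[0, 0, -0.15], 0, 1],
  [[0, 0, -0.15], 0, 1],
  [[0, 0, -0.15], 0, 1],
])

```text
clock: 14.35
tool_pos: [0.503, -0.1203, 0.1107]
orientation: [180.0, -0.0, -176.2]
force: [2.0, -3.7, -1.5]
opening: 0.0138
gripper_force: 30.0
```

Run:
```python
from h import *
o=ctrl.get_obs();print(o["force"],o["moment"],o["tool_pos"])
```

```text
[ 2.0001 -3.6626 -1.4554] [-1.6324 -0.585   0.0034] [ 0.503  -0.1203  0.1107]
```

Call:
apply_moves([
  [[0, 0, -0.1], 0, 1],
  [[0, 0, -0.2], 0, 1],
  [[0, 0, -0.3], 0, 1],
])

```text
clock: 14.6
tool_pos: [0.5031, -0.1205, 0.1082]
orientation: [-180.0, -0.0, -176.2]
force: [0.9, -3.9, -0.8]
opening: 0.014
gripper_force: 30.0
```

Call:
apply_moves([
  [[0, 0, -0.1], 0, 1],
  [[0, 0, -0.2], 0, 1],
])

```text
clock: 14.77
tool_pos: [0.503, -0.1204, 0.1059]
orientation: [180.0, -0.0, -176.2]
force: [0.2, -4.3, 0.9]
opening: 0.0137
gripper_force: 30.0
```

Call:
apply_moves([
  [[0, 0, 0], 0, 1],
  [[0, 0, 0], 0, 1],
  [[0, 0, 0], 0, 1],
])

```text
clock: 15.02
tool_pos: [0.5029, -0.1203, 0.1057]
orientation: [180.0, -0.0, -176.2]
force: [0.6, -3.9, -1.4]
opening: 0.0138
gripper_force: 30.0
```

The lead-in push reached about 4 N, and the steady side press is about 3.9 N. A slack clip would give much less and the over-tight one would have stopped the blade, so gap 3 is the good one. I'll seat it gently.

Call:
apply_moves([
  [[0, -0.03, -0.1], 0, 1],
  [[0, -0.03, -0.2], 0, 1],
  [[0, -0.03, -0.2], 0, 1],
  [[0, -0.03, -0.2], 0, 1],
])

```text
clock: 15.35
tool_pos: [0.503, -0.1206, 0.1039]
orientation: [180.0, -0.0, -176.2]
force: [0.9, -3.5, -1.4]
opening: 0.0137
gripper_force: 30.0
```

Call:
apply_moves([
  [[0, 0, -0.05], 0, 1],
  [[0, 0, -0.1], 0, 1],
  [[0, 0, -0.1], 0, 1],
  [[0, 0, -0.1], 0, 1],
])

```text
clock: 15.68
tool_pos: [0.5031, -0.1206, 0.103]
orientation: [180.0, -0.0, -176.2]
force: [0.8, -2.6, 0.2]
opening: 0.0139
gripper_force: 30.0
```

Call:
apply_moves([
  [[0, 0, -0.05], 0, 1],
  [[0, 0, -0.05], 0, 1],
  [[0, 0, -0.05], 0, 1],
  [[0, 0, -0.05], 0, 1],
])

```text
clock: 16.02
tool_pos: [0.5031, -0.1207, 0.1026]
orientation: [-180.0, 0.0, -176.2]
force: [0.5, -2.3, 1.6]
opening: 0.014
gripper_force: 30.0
```

Run:
```python
from h import *
o=ctrl.get_obs();print(o["force"],o["moment"],o["tool_pos"])
```

```text
[ 0.5422 -2.3173  1.587 ] [-1.4162  0.1087 -0.0248] [ 0.5031 -0.1207  0.1026]
```

Call:
apply_moves([
  [[0, 0, 0], 0, 0.8],
  [[0, 0, 0], 0, 0.75],
  [[0, 0, 0], 0, 0.6],
  [[0, 0, 0], 0, 0.5],
  [[0, 0, 0], 0, 0.5],
  [[0, 0, 0], 0, 0.5],
  [[0, 0, 0], 0, 0.5],
])

```text
clock: 16.6
tool_pos: [0.5031, -0.1206, 0.1025]
orientation: [180.0, -0.0, -176.2]
force: [-0.3, -0.0, -0.7]
opening: 0.043
gripper_force: 0.0
```

Call:
apply_moves([
  [[0, 0, 0.5], 0, 0.5],
  [[0, 0, 1.5], 0, 0.5],
  [[0, 0, 3], 0, 0.5],
  [[0, 0, 5], 0, 0.5],
  [[0, 0, 8], 0, 0.5],
  [[0, 0, 11], 0, 0.5],
  [[0, 0, 14], 0, 0.5],
  [[0, 12, 16], 0, 0.5],
  [[0, 15, 16], 0, 0.5],
  [[0, 15, 16], 0, 0.5],
  [[0, 15, 16], 0, 0.5],
  [[0, 15, 16], 0, 0.5],
  [[0, 15, 16], 0, 0.5],
])

```text
clock: 17.68
tool_pos: [0.5032, 0.0306, 0.2638]
orientation: [180.0, 0.1, -176.0]
force: [-0.5, 1.1, -0.4]
opening: 0.0438
gripper_force: 0.0
```

Run:
```python
from h import *
s=ctrl.snapshot("scene");d=ctrl.snapshot("side")
im=np.vstack([cv2.resize(s["img"][130:230,220:400],(720,300)),cv2.resize(d["img"][130:250,300:460],(720,300))])
save({"img":im},"fin")
R=[ctrl.spot_point(p,"feeler_tip")[:4] for p in(s,d)]; G=[ctrl.spot_point(p,"feeler_grip")[:4] for p in(s,d)]
print([[np.round(r["at"]).tolist() for r in g] for g in G], [proj(p,[.5035,-.121,.101]) for p in(s,d)])
```

```text
[[[420.0, 186.0], [375.0, 216.0], [278.0, 160.0]], [[374.0, 184.0], [301.0, 260.0], [320.0, 315.0]]] [[np.float64(280.27018061097937), np.float64(161.6749550454916)], [np.float64(375.04260680058314), np.float64(182.8628661866237)]]
```

View pics/fin.png

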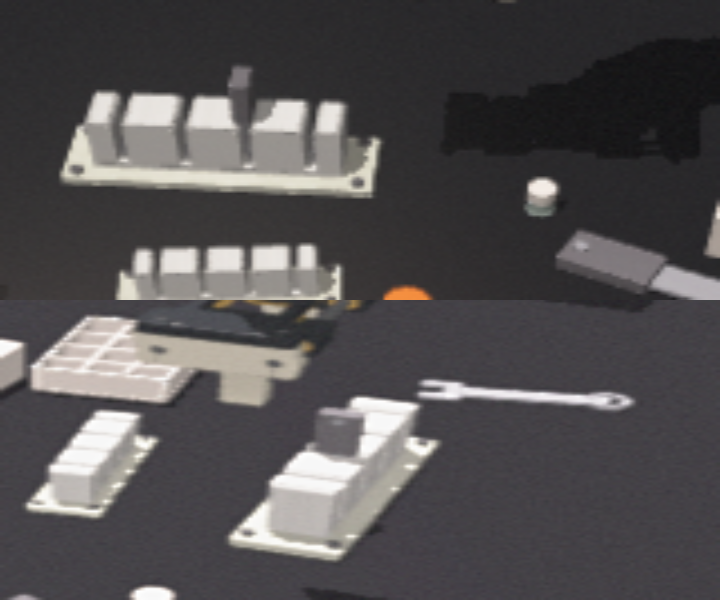

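The gauge stands upright and home in the third slot, with its handle at about (240,95) in the upper crop. The vial and wrench haven't moved. Handing in.

```bash
python3 -c "
from plant import ctrl
print(ctrl.close_job())"
```

```text
the job is handed in; nothing more can be done
None
```

The feeler gauge stands released and fully home in gap 3 and the job is handed in (no verdict came back): I judged that clip good from about 4 N of lead-in drag and a steady 3.9 N side press, without trying the other three slots.

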